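# Brick-bond the finished cartons on the pack tray

## Task

Finish stacking the small cartons on the red tray in brick bond. First extend the bottom row at its open end with one carton from the black mat, in line with the two already there and with the same small gap, then lay the other two cartons from the mat on top in the same direction, each straddling one joint half and half and in line with the row. Set every carton down right way up rather than dropping it, do not shift the two cartons already laid, and leave the two white pots next to the work where they are.

Things in the scene. Friction and masses are not known exactly. Their poses are not given: they have to be found in the camera images.
- tray: Fixed red plastic pack tray, 180 mm (its x) by 370 mm (its y), floor 6 mm thick with its top 6 mm above the table, low rim 12 mm above the table on three sides. A steel end fence (120 mm wide, 8 mm thick, top 51 mm above the table) stands across the tray at its +y end, inner face at y = +166 mm. Origin at the centre of the underside. Its row of cartons runs along its y axis at x = 0; the open end of the row is at -y.
- laid_a: Cardboard carton already laid in the bottom row next to the fence; loose. Same as all five cartons: 50 mm wide (its x), 100 mm long (its y), 45 mm high, about 0.18 kg, brown with a white sealing strip lengthwise along the top. Origin at the centre of the underside, z up. Its centre is 110 mm from the tray's centre towards the fence.
- laid_b: Second carton already laid in the bottom row, end to end with laid_a, 6 mm gap (106 mm between centres); loose, same size and axes. The row's open end is at its -y end: the third bottom carton's centre belongs 106 mm from this one's centre in its -y direction. The joints are then 53 mm from its centre in +y and in -y.
- mat: Fixed black rubber mat, 250 by 250 mm, 3 mm thick, two yellow edge lines; the cartons to be laid start on it. Origin at the centre of the underside.
- carton_1: Loose carton to be laid, starting flat on the black mat, upright: 50 mm wide (its x), 100 mm long (its y), 45 mm high, about 0.18 kg, brown with a white strip lengthwise along the top. Origin at the centre of the underside, z up. The three on the mat are alike and any may go to any place.
- carton_2: Loose carton to be laid, starting flat on the black mat, upright: 50 mm wide (its x), 100 mm long (its y), 45 mm high, about 0.18 kg, brown with a white strip lengthwise along the top. Origin at the centre of the underside, z up. The three on the mat are alike and any may go to any place.
- carton_3: Loose carton to be laid, starting flat on the black mat, upright: 50 mm wide (its x), 100 mm long (its y), 45 mm high, about 0.18 kg, brown with a white strip lengthwise along the top. Origin at the centre of the underside, z up. The three on the mat are alike and any may go to any place.
- pot_1: Bystander: loose white round plastic pot with lid, 68 mm across, 30 mm high; leave it alone. Origin at the centre of the underside.
- pot_2: Bystander: loose white round plastic pot with lid, 68 mm across, 30 mm high; leave it alone. Origin at the centre of the underside.
Not all that is in view belongs to the job. Leave any pink or turquoise look-alike of the carton_2 alone.

How it is judged:
By the outcome, as a careful person would: the job done as asked, in the order asked, and still so for the second after the job is handed in, with the robot touching nothing.
It also fails if it takes over 72 s, if anything falls off the work surface, if the arm or the gripper's body presses on something with over 40 N, if the wrist force passes 120 N, or if a joint passes its speed limit or range.

## Robot

A 7-joint arm with a two-finger parallel gripper is mounted at the origin on the work surface. World frame = base frame: x ahead of the robot, y to its left, z up, the work surface at z = 0. Lengths are in m, angles in rad, forces in N, time in s.
With the tool pointing down it reaches from about 0.425 to 1.025 m from the base axis. Payload 9.4 kg.
Tool frame: the origin (TCP) lies at the very end of the fingers, on their centre line; the grasp point (between the pads) lies 19 mm behind it (r.grip_depth is the distance from the TCP to the grasp point, in m); z points along the fingers, x is the direction in which the jaws open and shut, and the axes are right-handed (so a half turn about z gives the same grasp; the last joint's range is limited). The gripper opens to 93 mm and grips with 3 to 60 N. Pads are 15 mm wide; open, the fingers measure 128 mm over their backs; the gripper's body (75 mm by 188 mm) begins 65 mm behind the grasp point.
Start: joints at [1.025, 0.599, -0.003, 1.599, 0.002, 0.943, -0.08], TCP at [0.328, -0.647, 0.219] pointing down, gripper open.
Joint ranges: [-2.57, 2.57], [-0.35, 1.97], [-1.29, 1.29], [0.11, 2.56], [-1.05, 4.19], [0.11, 1.86], [-2.63, 2.63]. Speed limits (rad/s): [2.22, 2.22, 3.01, 3.01, 3.14, 3.14, 3.14].

## Interface

Orientations are given as a unit quaternion [x, y, z, w].
In Python, from plant import status, imaging, r gives the robot as it stands.
- The arm moves only by the shell command python3 -m handwheel 'ROWS'. ROWS is JSON, a list of rows, each an object of numbers: "ax", "ay", "az": the turn, a rotation vector about the world's x, y, z in degrees; "tx", "ty", "tz": the shift along the world's x, y, z in cm; "grip": the closure, from -1 (fully open) to 1 (shut), so that 0 is half open. A call has 1 to 20 rows; each row shifts and turns the pose as measured when the row begins; what a row does not reach is not made up. A row lasts 1/8 s, in which the tool goes at most 62.5 mm and 10.7 degrees, less where a joint would pass 70% of its speed; a pose out of reach is approached as far as the arm can. A call with a gripper value outside its range is refused whole. The fingers move at their own pace and stop on an object; the grip force is fixed at half the most. Time passes only in rows, so rows that do not move let the fingers close. It gives the time, the measured TCP pose, the force and the opening at its end, in the units of the state.
- status.sense(): the state, without advancing time (a new reading comes with each control period).
- imaging.snapshot(name): name is "scene" or "top"; returns a dict with "frame" (420x560x3 uint8, blue, green, red), "depth" (420x560 float32, m along the optical axis (not along the pixel's ray), 0 where there is no reading), "fx", "fy", "cx", "cy" (pixels), "world_to_cam" (4x4, takes a point from world to camera coordinates). Camera axes: x right, y down, z forward; pixel columns grow to the right and rows downward; lengths in m; the calibration is good to about 2 mm. A picture is of the moment at which its call begins.
- r.job_done(): hands the job in, once; it reports no verdict.
The state is a dict: "clock": time; "joint_positions": joint angles; "qvel": joint speeds; "tau": joint torques, N m; "eef_pos": TCP position; "tool_rot": TCP orientation; "contact_force": force on the tool from outside, world axes, zero at the start; "wrist_torque": the same for the moment, N m; "grip_width": opening from 0.0 (shut) to 1.0 (fully open).
Only numpy, scipy, OpenCV 4.12 (cv2) and the standard library are available. Lean on these libraries where they do the work, as an engineer would, in place of code of your own. Each camera call takes 0.05 s, during which the arm holds its last target.

## Working session

There is one attempt and no reset: what is moved stays moved. The work goes in short steps, Python scripts to look and compute and a shell command to move; the robot and the scene stay as the last step left them, time stands still between calls to the robot, and variables do not carry over. Pictures are saved under pics/ and viewed, and the job is handed in when it is done.

```bash
mkdir -p pics; ls; python3 - <<'E'
from plant import status, imaging, r
import cv2,numpy as np
print(status.sense())
for n in("scene","top"):
    s=imaging.snapshot(n); cv2.imwrite(f"pics/{n}0.png",s["frame"]); np.savez(f"pics/{n}0.npz",**s)
    print(n,s["fx"],s["cx"],s["cy"],np.round(s["world_to_cam"],3).tolist())
E
```

```text
pics
{'clock': 0.0, 'joint_positions': array([ 1.02534678,  0.60013089, -0.0025732 ,  1.60010351,  0.00179405,
        0.94287477, -0.07982035]), 'qvel': array([ 0.00226975,  0.00152345, -0.00087144, -0.00149435, -0.00105866,
        0.00052451, -0.00143841]), 'tau': array([-1.06402837e-03, -7.65070224e+01,  1.49669006e+00, -2.52349162e+01,
       -5.25447330e-02,  1.69891363e-02,  1.70473572e-04]), 'eef_pos': array([ 0.32732576, -0.64637705,  0.21776477]), 'tool_rot': array([ 8.52004455e-01, -5.23533987e-01, -6.73930704e-04, -3.45000689e-04]), 'contact_force': array([-0.28754737,  0.5866474 ,  0.02774739]), 'wrist_torque': array([ 0.01200226,  0.02619076, -0.00201341]), 'grip_width': 0.9998609222962536}
scene 504.5278322845758 274.0889296203704 220.20013164661975 [[0.88, 0.474, 0.01, -0.412], [0.301, -0.541, -0.786, -0.174], [-0.367, 0.695, -0.618, 1.526], [0.0, 0.0, 0.0, 1.0]]
top 546.828377665878 276.8458676451616 208.04911366160164 [[0.011, -1.0, 0.008, -0.106], [-0.974, -0.012, -0.225, 0.544], [0.225, -0.005, -0.974, 1.161], [0.0, 0.0, 0.0, 1.0]]
```

View pics/scene0.png

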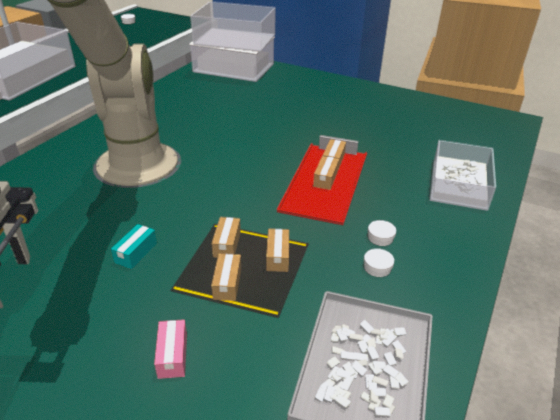

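View pics/top0.png

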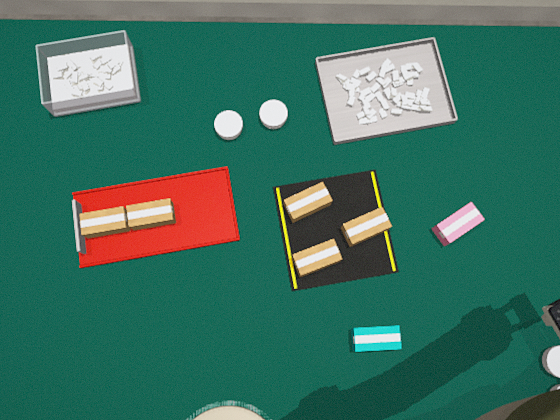

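The scene view shows the robot base, the tray with fence and two laid cartons around (330,165), the mat with three cartons near (227,235), (278,250) and (227,277), the pots at (380,233) and (379,262), and the pink and turquoise decoys. In the top view the laid cartons are at (102,221) and (150,212), and the mat cartons at (308,201), (366,226) and (317,257).

```bash
cat > h.py <<'E'
import numpy as np,cv2
def world(s,mask=None,z=None):
    v,u=np.mgrid[0:420,0:560]
    R=s["world_to_cam"][:3,:3];t=s["world_to_cam"][:3,3]
    d=np.stack([(u-s["cx"])/s["fx"],(v-s["cy"])/s["fy"],np.ones_like(u)],-1).astype(float)
    dw=d@R; c=-R.T@t
    if z is None: return c+dw*s["depth"][...,None]
    return c+dw*((z-c[2])/dw[...,2])[...,None]
def boxes(s,zlo,zhi,ztop,xr,yr,minpx=150,ret=False):
    P=world(s); hsv=cv2.cvtColor(s["frame"],cv2.COLOR_BGR2HSV)
    H,S,V=[hsv[...,i].astype(int) for i in range(3)]
    col=((H>8)&(H<24)&(S>60)&(V>100))|((S<60)&(V>140))
    m=col&(P[...,2]>zlo)&(P[...,2]<zhi)&(P[...,0]>xr[0])&(P[...,0]<xr[1])&(P[...,1]>yr[0])&(P[...,1]<yr[1])
    W=world(s,z=ztop)
    n,l,st,c=cv2.connectedComponentsWithStats(m.astype(np.uint8),connectivity=4)
    out=[]
    for i in range(1,n):
        if st[i,4]<minpx: continue
        mm=l==i
        q=W[mm][:,:2]; 
        (cx,cy),(w,h),a=cv2.minAreaRect((q*1000).astype(np.float32))
        ang=a if w>h else a+90   # long-axis direction from +x
        # pca on white strip too
        ws=mm&(S<60)&(V>140); e=W[ws][:,:2]
        print("px",np.round(c[i]),"n",st[i,4],"rect c",round(cx,1),round(cy,1),"size",round(max(w,h),1),round(min(w,h),1),"ang",round(ang%180,1),
          "mean",np.round(q.mean(0)*1000,1),"zmed",round(np.median(P[mm][:,2])*1000,1), end=' ')
        if len(e)>30:
            (a1,a2),(w,h),a=cv2.minAreaRect((e*1000).astype(np.float32)); ang=a if w>h else a+90
            pc=np.linalg.eigh(np.cov(e.T))[1][:,1]
            print("strip",round(a1,1),round(a2,1),round(max(w,h)),round(min(w,h)),round(ang%180,1),"pca",round(np.degrees(np.arctan2(pc[1],pc[0]))%180,1),"mean",np.round(e.mean(0)*1000,1))
        else: print()
E
python3 - <<'E'
import numpy as np
from h import *
for n in("top","scene"):
    s=dict(np.load(f"pics/{n}0.npz")); s={k:(v if v.ndim else float(v)) for k,v in s.items()}
    print(n); print(np.round(-s["world_to_cam"][:3,:3].T@s["world_to_cam"][:3,3],3))
    boxes(s,.040,.060,.048,(.3,.75),(-.36,-.02)) 
    print('tray');boxes(s,.042,.060,.051,(.3,.75),(-.02,.36))
    hsv=cv2.cvtColor(s["frame"],cv2.COLOR_BGR2HSV); red=((hsv[...,0]<6)|(hsv[...,0]>174))&(hsv[...,1]>180)&(hsv[...,2]>90)
    l,c=cv2.connectedComponentsWithStats(red.astype(np.uint8))[1:3]; i=1+np.argmax(c[1:,4]); q=world(s,z=.012)[l==i][:,:2]
    print("tray rect",cv2.minAreaRect((q*1000).astype(np.float32)))
    P=world(s); pm=(hsv[...,1]<50)&(hsv[...,2]>150)&(P[...,2]>.02)&(P[...,2]<.04)
    l,c=cv2.connectedComponentsWithStats(pm.astype(np.uint8))[1:3]
    for i in range(1,len(c)):
        if c[i,4]>200: print("pot?",np.round(P[l==i].mean(0),3),c[i])
E
```

```text
top
[ 0.271 -0.094  1.255]
px [307. 201.] n 952 rect c 567.5 -169.2 size 100.8 50.8 ang 116.6 mean [ 567.2 -168.9] zmed 47.0 strip 568.7 -168.6 101 18 116.5 pca 116.3 mean [ 568.5 -168.3]
px [367. 225.] n 964 rect c 511.1 -302.1 size 100.5 50.5 ang 114.6 mean [ 511.3 -302.5] zmed 47.2 strip 512.9 -303.4 97 18 114.6 pca 114.7 mean [ 512.8 -303.4]
px [317. 257.] n 1006 rect c 438.6 -189.8 size 99.7 50.4 ang 111.9 mean [ 438.4 -189.6] zmed 47.1 strip 439.8 -189.9 98 18 111.9 pca 111.9 mean [ 439.9 -190.2]
tray
px [149. 213.] n 972 rect c 533.1 187.3 size 100.8 52.1 ang 101.0 mean [534.  187.6] zmed 49.4 strip 535.7 187.6 100 18 100.8 pca 100.7 mean [535.7 187.8]
px [ 76. 228.] n 180 rect c 501.8 349.4 size 115.3 8.6 ang 10.8 mean [497.8 348.4] zmed 48.3 strip 501.8 349.4 115 9 10.8 pca 10.0 mean [497.8 348.4]
px [102. 221.] n 979 rect c 513.8 290.8 size 101.4 51.4 ang 100.9 mean [514.3 291.4] zmed 49.4 strip 516.0 291.1 101 18 100.8 pca 100.9 mean [515.8 291.8]
tray rect ((535.4612426757812, 182.61618041992188), (180.2222137451172, 368.2590026855469), 10.751644134521484)
pot? [0.888 0.3
[... 560 characters left out ...]
 c 516.3 -306.9 size 106.6 51.0 ang 114.4 mean [ 516.8 -308.3] zmed 47.6 strip 514.4 -307.5 106 17 114.4 pca 114.7 mean [ 514.6 -308.1]
tray
px [331. 158.] n 733 rect c 526.6 241.5 size 236.1 80.5 ang 110.4 mean [527.7 235.4] zmed 50.0 strip 502.4 235.8 230 81 97.3 pca 103.6 mean [521.4 247.6]
tray rect ((538.110595703125, 175.36021423339844), (177.34776306152344, 369.75439453125), 10.887444496154785)
pot? [-0.114  0.695  0.03 ] [197  63  73  14 297]
pot? [0.874 0.394 0.028] [ 437  152   51   34 1075]
pot? [0.897 0.254 0.03 ] [431 186  57  19 361]
pot? [0.761 0.014 0.029] [368 221  28  21 432]
pot? [ 0.791 -0.092  0.029] [365 249  30  23 525]
pot? [ 0.963 -0.317  0.022] [423 314   9 106 203]
```

```bash
cat > st.py <<'E'
from plant import status
import numpy as np
from scipy.spatial.transform import Rotation as R
s=status.sense(); M=R.from_quat(s["tool_rot"]).as_matrix()
print("t",round(s["clock"],2),"tcp mm",np.round(s["eef_pos"]*1000,1),"yaw x",round(np.degrees(np.arctan2(M[1,0],M[0,0])),2),"toolz",np.round(M[:,2],4),"F",np.round(s["contact_force"],1),"w",round(s["grip_width"],3),"q7",round(s["joint_positions"][6],2))
E
python3 -m handwheel '[{"tx":2.4,"ty":4.8,"az":9},{"tx":2.4,"ty":4.8,"az":9},{"tx":2.4,"ty":4.8,"az":9},{"tx":2.4,"ty":4.8,"az":9},{"tx":2.4,"ty":4.8,"az":9},{"tx":2.4,"ty":4.8,"az":9},{"tx":2.4,"ty":4.8,"az":9},{"tx":2.4,"ty":4.8,"az":9},{"tx":2.4,"ty":4.8,"az":9}]'; python3 st.py
```

```text
t 0.1 tcp mm [ 327.3 -646.4  217.8] yaw x -63.14 toolz [-8.0e-04  1.2e-03 -1.0e+00] F [ 0.2 -0.4 -0.2] w 0.999 q7 -0.08schema error: expected keys ax, ay, az, tx, ty, tz, grip
```

```bash

python3 -m handwheel '[{"ax":0,"ay":0,"tz":0,"grip":-1,"tx":2.4,"ty":4.8,"az":9},{"ax":0,"ay":0,"tz":0,"grip":-1,"tx":2.4,"ty":4.8,"az":9},{"ax":0,"ay":0,"tz":0,"grip":-1,"tx":2.4,"ty":4.8,"az":9},{"ax":0,"ay":0,"tz":0,"grip":-1,"tx":2.4,"ty":4.8,"az":9},{"ax":0,"ay":0,"tz":0,"grip":-1,"tx":2.4,"ty":4.8,"az":9},{"ax":0,"ay":0,"tz":0,"grip":-1,"tx":2.4,"ty":4.8,"az":9},{"ax":0,"ay":0,"tz":0,"grip":-1,"tx":2.4,"ty":4.8,"az":9},{"ax":0,"ay":0,"tz":0,"grip":-1,"tx":2.4,"ty":4.8,"az":9}]'; python3 st.py
```

```text
clock: 1.1
eef_pos: [0.5191, -0.254, 0.2151]
tool_rot: [0.996, 0.093, -0.002, 0.001]
contact_force: [0.3, 0.2, -0.2]
grip_width: 0.999
t 1.1 tcp mm [ 519.1 -254.   215.1] yaw x 10.69 toolz [-0.0034 -0.0029 -1.    ] F [ 0.3  0.2 -0.2] w 0.999 q7 0.3
```

```bash

python3 -m handwheel '[{"ax":0.1,"ay":-0.1,"tz":0,"grip":-1,"tx":2.5,"ty":4.3,"az":8},{"ax":0.1,"ay":-0.1,"tz":0,"grip":-1,"tx":2.4,"ty":4.2,"az":7.8},{"ax":0,"ay":0,"tz":-5,"grip":-1,"tx":0,"ty":0,"az":0},{"ax":0,"ay":0,"tz":-5,"grip":-1,"tx":0,"ty":0,"az":0},{"ax":0,"ay":0,"tz":0,"grip":-1,"tx":0,"ty":0,"az":0}]' >/dev/null; python3 st.py
```

```text
t 1.73 tcp mm [ 571.7 -160.1  113.3] yaw x 27.61 toolz [ 0.0029  0.0025 -1.    ] F [-0.7 -0.3  0.4] w 0.998 q7 0.28
```

```bash
python3 - <<'E'
from plant import imaging
import cv2
s=imaging.snapshot("top"); cv2.imwrite("pics/top1.png",s["frame"])
E
```

```text
(no output)
```

View pics/top1.png

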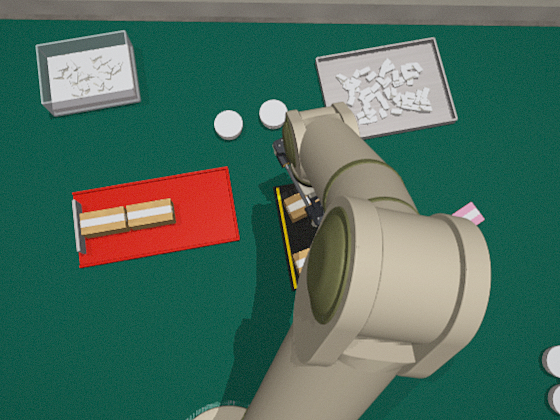

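Arm covers the mat as expected; the carton's near end shows at (295,207), between the fingers. Correcting the offset, then descending.

```bash

python3 -m handwheel '[{"ax":-0.1,"ay":0.1,"tz":0,"grip":-1,"tx":-0.3,"ty":-0.9,"az":-1.1},{"ax":0,"ay":0,"tz":-2,"grip":-1,"tx":0,"ty":0,"az":0},{"ax":0,"ay":0,"tz":0,"grip":-1,"tx":0,"ty":0,"az":0}]' >/dev/null; python3 st.py
```

```text
t 2.15 tcp mm [ 572.  -172.9  100.7] yaw x 26.18 toolz [ 0.0107 -0.0033 -0.9999] F [-0.1 -0.4  0.4] w 1.003 q7 0.26
```

```bash
for i in 1 2 3; do
python3 -m handwheel '[{"ax":0,"ay":0,"tz":0,"grip":-1,"tx":0,"ty":0,"az":0}]' >/dev/null; python3 st.py;done
```

```text
t 2.27 tcp mm [ 572.6 -173.8  102.4] yaw x 26.11 toolz [ 0.0126 -0.0042 -0.9999] F [ 0.2 -0.  -0.5] w 0.996 q7 0.26
t 2.4 tcp mm [ 573.  -174.2  103.6] yaw x 26.08 toolz [ 0.014  -0.0047 -0.9999] F [ 0.2 -0.1 -0.7] w 0.998 q7 0.26
t 2.52 tcp mm [ 573.3 -174.4  104.3] yaw x 26.06 toolz [ 0.0149 -0.0051 -0.9999] F [-0.4 -0.6 -0.3] w 0.997 q7 0.26
```

```bash

python3 -m handwheel '[{"ax":0.3,"ay":0.9,"tz":0,"grip":-1,"tx":-0.45,"ty":0.55,"az":0.4}]' >/dev/null; python3 st.py
python3 -m handwheel '[{"ax":0,"ay":0,"tz":-2,"grip":-1,"tx":0,"ty":0,"az":0}]' >/dev/null; python3 st.py
python3 -m handwheel '[{"ax":0,"ay":0,"tz":-2,"grip":-1,"tx":0,"ty":0,"az":0}]' >/dev/null; python3 st.py
```

```text
t 2.65 tcp mm [ 568.7 -169.   104.6] yaw x 26.45 toolz [-1.e-03  1.e-04 -1.e+00] F [-0.8  0.8 -0.1] w 1.002 q7 0.27
t 2.77 tcp mm [ 569.4 -168.4   85.6] yaw x 26.49 toolz [ 7.e-04  1.e-04 -1.e+00] F [-0.4  0.3 -0.8] w 1.003 q7 0.25
t 2.9 tcp mm [ 569.4 -168.1   65.4] yaw x 26.52 toolz [ 6.e-04  3.e-04 -1.e+00] F [ 0.6  0.3 -1. ] w 1.001 q7 0.23
```

```bash

python3 -m handwheel '[{"ax":0,"ay":0,"tz":-2,"grip":-1,"tx":0,"ty":0,"az":0},{"ax":0,"ay":0,"tz":-2,"grip":-1,"tx":-0.05,"ty":0,"az":0}]' >/dev/null; python3 st.py
python3 -m handwheel '[{"ax":0,"ay":0,"tz":-0.8,"grip":-1,"tx":0,"ty":0,"az":0}]' >/dev/null; python3 st.py
```

```text
t 3.15 tcp mm [ 568.8 -167.1   24.3] yaw x 26.59 toolz [-3.e-04  1.e-03 -1.e+00] F [-0.3 -0.8 -0.4] w 0.999 q7 0.2
t 3.27 tcp mm [ 568.2 -166.6   15.3] yaw x 26.63 toolz [-0.0023  0.0016 -1.    ] F [ 0.6  1.  -0.4] w 1.0 q7 0.19
```

```bash

python3 -m handwheel '[{"ax":0,"ay":-0.1,"tz":0,"grip":-1,"tx":0,"ty":-0.2,"az":0},{"ax":0,"ay":0,"tz":0,"grip":0.6,"tx":0,"ty":0,"az":0},{"ax":0,"ay":0,"tz":0,"grip":0.6,"tx":0,"ty":0,"az":0},{"ax":0,"ay":0,"tz":0,"grip":0.6,"tx":0,"ty":0,"az":0},{"ax":0,"ay":0,"tz":0,"grip":0.6,"tx":0,"ty":0,"az":0}]' >/dev/null; python3 st.py

```

```text
t 3.9 tcp mm [ 569.  -168.6   17.1] yaw x 26.64 toolz [ 0.0011  0.0012 -1.    ] F [ 0.2 -0.8  0.6] w 0.622 q7 0.19
```

```bash

python3 -m handwheel '[{"ax":0,"ay":0,"tz":0,"grip":0.6,"tx":0,"ty":0,"az":0},{"ax":0,"ay":0,"tz":0,"grip":0.6,"tx":0,"ty":0,"az":0}]' >/dev/null; python3 st.py
python3 -m handwheel '[{"ax":0,"ay":0,"tz":0,"grip":0.6,"tx":0,"ty":0,"az":0}]' >/dev/null; python3 st.py

```

```text
t 4.15 tcp mm [ 569.1 -168.6   17.2] yaw x 26.64 toolz [ 0.0014  0.0013 -1.    ] F [-0.3 -0.6 -0.7] w 0.535 q7 0.19
t 4.28 tcp mm [ 569.1 -168.6   17.2] yaw x 26.64 toolz [ 0.0014  0.0013 -1.    ] F [ 0.1  0.  -0.7] w 0.533 q7 0.19
```

```bash

python3 -m handwheel '[{"ax":0,"ay":0,"tz":2,"grip":0.6,"tx":0,"ty":0,"az":0},{"ax":0,"ay":0,"tz":4,"grip":0.6,"tx":0,"ty":0,"az":0},{"ax":0,"ay":0,"tz":3,"grip":0.6,"tx":-0.2,"ty":3,"az":-2},{"ax":0,"ay":0,"tz":0,"grip":0.6,"tx":-0.3,"ty":5,"az":-4},{"ax":0,"ay":0,"tz":0,"grip":0.6,"tx":-0.3,"ty":5,"az":-4},{"ax":0,"ay":0,"tz":0,"grip":0.6,"tx":-0.3,"ty":5,"az":-3},{"ax":0,"ay":0,"tz":0,"grip":0.6,"tx":-0.2,"ty":4,"az":-2}]' >/dev/null; python3 st.py
python3 -m handwheel '[{"ax":0,"ay":0,"tz":0,"grip":0.6,"tx":0,"ty":1,"az":0},{"ax":0,"ay":0,"tz":0,"grip":0.6,"tx":0,"ty":0,"az":0}]' >/dev/null; python3 st.py

```

```text
t 5.15 tcp mm [553.5  52.9 108.3] yaw x 10.66 toolz [-0.0012  0.0019 -1.    ] F [ 0.6 -0.3 -2.2] w 0.534 q7 -0.31
t 5.4 tcp mm [552.8  66.6 108.1] yaw x 10.99 toolz [-0.0017  0.0027 -1.    ] F [-0.  -0.8 -1.6] w 0.539 q7 -0.32
```

```bash

python3 -m handwheel '[{"ax":-0.1,"ay":-0.1,"tz":-2,"grip":0.6,"tx":0.2,"ty":0.7,"az":-0.2},{"ax":0,"ay":0,"tz":-2,"grip":0.6,"tx":0,"ty":0,"az":0},{"ax":0,"ay":0,"tz":-2,"grip":0.6,"tx":0,"ty":0,"az":0},{"ax":0,"ay":0,"tz":0,"grip":0.6,"tx":0,"ty":0,"az":0}]' >/dev/null; python3 st.py
python3 - <<'E'
from plant import imaging
import cv2
for n in("scene","top"):
    s=imaging.snapshot(n); cv2.imwrite(f"pics/{n}2.png",s["frame"])
    if n=="scene": cv2.imwrite("pics/scene2z.png",cv2.resize(s["frame"][80:260,250:450],None,fx=3,fy=3,interpolation=cv2.INTER_CUBIC))
    else: cv2.imwrite("pics/top2z.png",cv2.resize(s["frame"][130:290,60:320],None,fx=3,fy=3,interpolation=cv2.INTER_CUBIC))
E
```

```text
t 5.9 tcp mm [555.4  66.1  46.5] yaw x 10.38 toolz [-3.0e-04 -2.4e-03 -1.0e+00] F [ 0.5 -1.2 -0.4] w 0.538 q7 -0.38
```

View pics/scene2z.png

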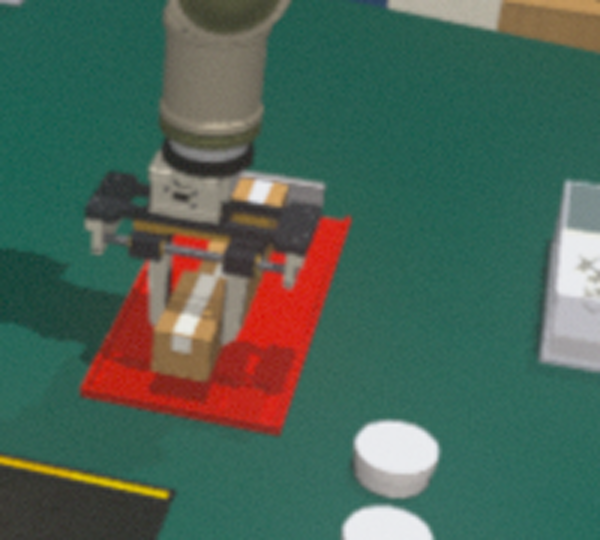

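View pics/top2z.png

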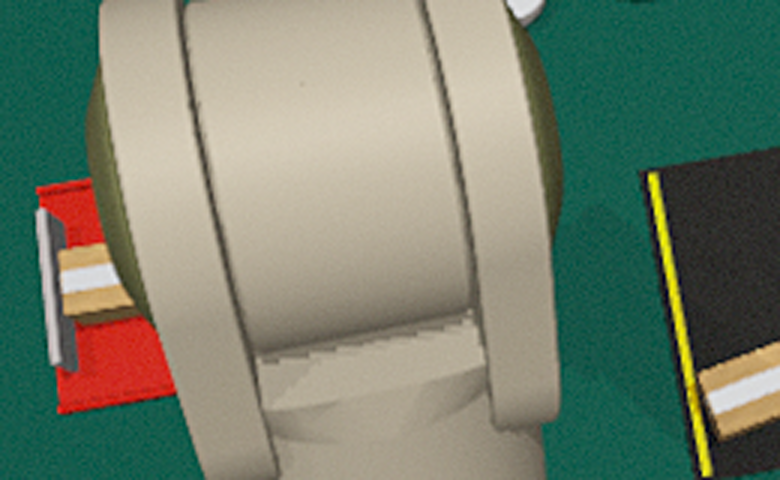

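The held carton is level above the tray floor (zoomed scene, front face at (185,350)), about 17 mm short of target. The arm hides the row in the top view.

```bash

python3 -m handwheel '[{"ax":-0.1,"ay":0,"tz":-0.5,"grip":0.6,"tx":-0.1,"ty":0.8,"az":0.2},{"ax":0,"ay":0,"tz":-0.5,"grip":0.6,"tx":-0.1,"ty":0.4,"az":0.1}]' >/dev/null; python3 st.py
python3 -m handwheel '[{"ax":0,"ay":0,"tz":0,"grip":0.6,"tx":0,"ty":0,"az":0}]' >/dev/null; python3 st.py

```

```text
t 6.25 tcp mm [555.3  78.5  39. ] yaw x 10.6 toolz [ 0.0048 -0.0031 -1.    ] F [-0.1  0.1 -1.5] w 0.541 q7 -0.41
t 6.38 tcp mm [555.2  79.2  39. ] yaw x 10.66 toolz [ 0.0047 -0.003  -1.    ] F [-0.2 -0.  -2. ] w 0.54 q7 -0.41
```

```bash

python3 -m handwheel '[{"ax":0.2,"ay":0.3,"tz":-1,"grip":0.6,"tx":0,"ty":0.3,"az":0.1}]' >/dev/null; python3 st.py
python3 -m handwheel '[{"ax":0,"ay":0,"tz":0,"grip":0.6,"tx":0,"ty":0,"az":0}]' >/dev/null; python3 st.py

```

```text
t 6.5 tcp mm [555.6  82.3  29.3] yaw x 10.77 toolz [ 7.e-04  8.e-04 -1.e+00] F [ 0.3 -0.  -2.3] w 0.537 q7 -0.41
t 6.62 tcp mm [555.3  82.6  28.5] yaw x 10.79 toolz [-5.e-04  8.e-04 -1.e+00] F [ 0.1 -0.2 -2.4] w 0.538 q7 -0.41
```

```bash

python3 -m handwheel '[{"ax":0,"ay":0,"tz":-0.5,"grip":0.6,"tx":0,"ty":0,"az":0}]' >/dev/null; python3 st.py
python3 -m handwheel '[{"ax":0,"ay":0,"tz":-0.3,"grip":0.6,"tx":0,"ty":0,"az":0}]' >/dev/null; python3 st.py

```

```text
t 6.75 tcp mm [555.5  82.6  23.4] yaw x 10.79 toolz [-1.e-04  8.e-04 -1.e+00] F [ 0.5  1.3 -1.6] w 0.537 q7 -0.41
t 6.88 tcp mm [555.3  82.4  20.1] yaw x 10.78 toolz [-6.e-04  6.e-04 -1.e+00] F [-8.2 -1.3 43.8] w 0.533 q7 -0.42
```

```bash

python3 -m handwheel '[{"ax":0,"ay":0,"tz":0.05,"grip":0.6,"tx":0,"ty":0,"az":0}]' >/dev/null; python3 st.py

```

```text
t 7.0 tcp mm [555.3  82.4  20.4] yaw x 10.77 toolz [-7.e-04  5.e-04 -1.e+00] F [-0.3  0.1 -1.9] w 0.539 q7 -0.41
```

```bash

python3 -m handwheel '[{"ax":0,"ay":0,"tz":0,"grip":0,"tx":0,"ty":0,"az":0},{"ax":0,"ay":0,"tz":0,"grip":-0.5,"tx":0,"ty":0,"az":0},{"ax":0,"ay":0,"tz":0,"grip":-0.6,"tx":0,"ty":0,"az":0}]' >/dev/null; python3 st.py

```

```text
t 7.38 tcp mm [555.7  82.3  20.6] yaw x 10.76 toolz [ 0.e+00  7.e-04 -1.e+00] F [-0.2  0.3  0.5] w 0.706 q7 -0.41
```

```bash

python3 -m handwheel '[{"ax":0,"ay":0,"tz":2,"grip":-1,"tx":0,"ty":0,"az":0},{"ax":0,"ay":0,"tz":4,"grip":-1,"tx":0,"ty":0,"az":0},{"ax":0,"ay":0,"tz":3,"grip":-1,"tx":-1.5,"ty":-4,"az":2},{"ax":0,"ay":0,"tz":0,"grip":-1,"tx":-2.2,"ty":-5,"az":2.5},{"ax":0,"ay":0,"tz":0,"grip":-1,"tx":-2.2,"ty":-5,"az":2.5},{"ax":0,"ay":0,"tz":0,"grip":-1,"tx":-2.2,"ty":-5,"az":2},{"ax":0,"ay":0,"tz":0,"grip":-1,"tx":-2.0,"ty":-4.5,"az":2},{"ax":0,"ay":0,"tz":0,"grip":-1,"tx":-1.0,"ty":-2,"az":0.5},{"ax":0,"ay":0,"tz":0,"grip":-1,"tx":0,"ty":0,"az":0}]' >/dev/null; python3 st.py
python3 - <<'E'
from plant import imaging
from h import *
s=imaging.snapshot("top"); cv2.imwrite("pics/top3.png",s["frame"]); np.savez("pics/top3.npz",**s)
boxes(s,.042,.060,.051,(.3,.75),(-.02,.36))
E
```

```text
t 8.5 tcp mm [ 441.9 -178.9  114.6] yaw x 22.69 toolz [ 0.0049  0.     -1.    ] F [-0.3  0.3  0.6] w 1.002 q7 0.23
px [197. 205.] n 951 rect c 553.6 80.1 size 99.9 50.1 ang 100.8 mean [553.4  80.5] zmed 49.7 strip 555.1 79.7 99 18 100.5 pca 100.7 mean [555.1  80. ]
px [149. 213.] n 966 rect c 534.2 187.4 size 101.1 49.9 ang 100.9 mean [534.1 187.5] zmed 49.5 strip 535.7 187.4 100 18 100.8 pca 100.8 mean [535.7 187.4]
px [ 76. 227.] n 170 rect c 502.9 349.8 size 117.6 8.3 ang 10.6 mean [498.6 348.7] zmed 48.3 strip 502.9 349.8 118 8 10.6 pca 10.1 mean [498.6 348.7]
px [102. 221.] n 984 rect c 514.4 291.0 size 101.2 49.9 ang 100.9 mean [514.4 291. ] zmed 49.3 strip 515.8 291.6 100 18 100.8 pca 101.0 mean [515.7 291.9]
```

View pics/top3.png

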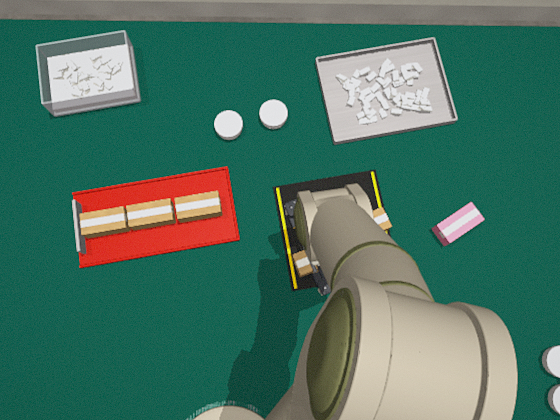

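The new carton is in line, but its centre is 109.2 mm from laid_b, where it should be 106 mm. The a–b distance reads 106.2 mm, so the gap is about 3 mm too wide. I'll go back and mend it.

```bash

python3 -m handwheel '[{"ax":0,"ay":0.3,"tz":0,"grip":-1,"tx":2.2,"ty":5,"az":-2.5},{"ax":0,"ay":0,"tz":0,"grip":-1,"tx":2.2,"ty":5,"az":-2.5},{"ax":0,"ay":0,"tz":0,"grip":-1,"tx":2.2,"ty":5,"az":-2.5},{"ax":0,"ay":0,"tz":0,"grip":-1,"tx":2.2,"ty":5,"az":-2},{"ax":0,"ay":0,"tz":0,"grip":-1,"tx":2,"ty":4.5,"az":-2},{"ax":0,"ay":0,"tz":0,"grip":-1,"tx":0.5,"ty":1,"az":-0.3},{"ax":0,"ay":0,"tz":0,"grip":-1,"tx":0,"ty":0,"az":0}]' >/dev/null; python3 st.py

```

```text
t 9.43 tcp mm [559.8  96.9 115.1] yaw x 11.01 toolz [ 0.0041  0.0046 -1.    ] F [-0.3 -0.   0. ] w 0.997 q7 -0.37
```

```bash

python3 -m handwheel '[{"ax":-0.3,"ay":0.2,"tz":-3,"grip":-1,"tx":-0.4,"ty":-1.4,"az":-0.2},{"ax":0,"ay":0,"tz":-2,"grip":-1,"tx":0,"ty":0,"az":0},{"ax":0,"ay":0,"tz":0,"grip":-1,"tx":0,"ty":0,"az":0}]' >/dev/null; python3 st.py

```

```text
t 9.8 tcp mm [554.1  79.4  64.5] yaw x 10.72 toolz [-0.     -0.0025 -1.    ] F [ 0.1 -0.4 -0.4] w 1.001 q7 -0.39
```

```bash

python3 -m handwheel '[{"ax":0.1,"ay":0,"tz":-2,"grip":-1,"tx":0.1,"ty":0.1,"az":0},{"ax":0,"ay":0,"tz":-2,"grip":-1,"tx":0,"ty":0,"az":0}]' >/dev/null; python3 st.py
python3 -m handwheel '[{"ax":0,"ay":0,"tz":-0.2,"grip":-1,"tx":0,"ty":0,"az":0}]' >/dev/null; python3 st.py

```

```text
t 10.05 tcp mm [556.   78.4  26.3] yaw x 10.57 toolz [ 3.e-03 -9.e-04 -1.e+00] F [-0.5  0.8  0.4] w 1.0 q7 -0.42
t 10.18 tcp mm [555.4  77.5  24.2] yaw x 10.53 toolz [ 0.0017 -0.0016 -1.    ] F [-0.1 -0.5 -0.4] w 1.003 q7 -0.42
```

```bash

python3 -m handwheel '[{"ax":0.1,"ay":0.1,"tz":-0.35,"grip":-1,"tx":0,"ty":0.4,"az":0.25},{"ax":0,"ay":0,"tz":0,"grip":0.6,"tx":0,"ty":0,"az":0},{"ax":0,"ay":0,"tz":0,"grip":0.6,"tx":0,"ty":0,"az":0},{"ax":0,"ay":0,"tz":0,"grip":0.6,"tx":0,"ty":0,"az":0},{"ax":0,"ay":0,"tz":0,"grip":0.6,"tx":0,"ty":0,"az":0},{"ax":0,"ay":0,"tz":0,"grip":0.6,"tx":0,"ty":0,"az":0},{"ax":0,"ay":0,"tz":0,"grip":0.6,"tx":0,"ty":0,"az":0}]' >/dev/null; python3 st.py
python3 -m handwheel '[{"ax":0,"ay":0,"tz":0.2,"grip":0.6,"tx":0,"ty":0,"az":0}]' >/dev/null; python3 st.py

```

```text
t 11.05 tcp mm [556.5  81.3  23.5] yaw x 10.74 toolz [ 3.e-03  6.e-04 -1.e+00] F [-0.1 -0.6  1.8] w 0.536 q7 -0.42
t 11.18 tcp mm [556.3  81.2  25.3] yaw x 10.74 toolz [ 2.4e-03  5.0e-04 -1.0e+00] F [ 0.2 -0.5 -1.8] w 0.532 q7 -0.42
```

```bash

python3 -m handwheel '[{"ax":0,"ay":0.1,"tz":0,"grip":0.6,"tx":0,"ty":0.33,"az":0.05},{"ax":0,"ay":0,"tz":0,"grip":0.6,"tx":0,"ty":0,"az":0}]' >/dev/null; python3 st.py

```

```text
t 11.43 tcp mm [556.2  84.8  25.3] yaw x 10.8 toolz [ 4.e-04  6.e-04 -1.e+00] F [-1.2  0.8 -2. ] w 0.538 q7 -0.43
```

```bash

python3 -m handwheel '[{"ax":0,"ay":0,"tz":-0.12,"grip":0.6,"tx":0,"ty":0,"az":0}]' >/dev/null; python3 st.py
python3 -m handwheel '[{"ax":0,"ay":0,"tz":-0.05,"grip":0.6,"tx":0,"ty":0,"az":0}]' >/dev/null; python3 st.py

```

```text
t 11.55 tcp mm [556.2  84.8  24.1] yaw x 10.8 toolz [ 4.e-04  5.e-04 -1.e+00] F [-0.4  0.8 -2.1] w 0.537 q7 -0.43
t 11.68 tcp mm [556.1  84.8  23.5] yaw x 10.81 toolz [ 2.e-04  5.e-04 -1.e+00] F [-1.8 -0.   6. ] w 0.539 q7 -0.43
```

Touching at 6 N. Releasing and going to the second carton.

```bash

python3 -m handwheel '[{"ax":0,"ay":0,"tz":0,"grip":0,"tx":0,"ty":0,"az":0},{"ax":0,"ay":0,"tz":0,"grip":-0.5,"tx":0,"ty":0,"az":0},{"ax":0,"ay":0,"tz":0,"grip":-0.6,"tx":0,"ty":0,"az":0},{"ax":0,"ay":0,"tz":2,"grip":-1,"tx":0,"ty":0,"az":0},{"ax":0,"ay":0,"tz":4,"grip":-1,"tx":0,"ty":0,"az":0},{"ax":0,"ay":0,"tz":3,"grip":-1,"tx":-1.5,"ty":-4,"az":2},{"ax":0,"ay":0,"tz":0,"grip":-1,"tx":-2.2,"ty":-5,"az":2.5},{"ax":0,"ay":0,"tz":0,"grip":-1,"tx":-2.2,"ty":-5,"az":2.5},{"ax":0,"ay":0,"tz":0,"grip":-1,"tx":-2.2,"ty":-5,"az":2},{"ax":0,"ay":0,"tz":0,"grip":-1,"tx":-2.0,"ty":-4.5,"az":1.5},{"ax":0,"ay":0,"tz":0,"grip":-1,"tx":-1.2,"ty":-3,"az":0},{"ax":0,"ay":0,"tz":0,"grip":-1,"tx":0,"ty":0,"az":0}]' >/dev/null; python3 st.py
python3 - <<'E'
from plant import imaging
from h import *
s=imaging.snapshot("top"); cv2.imwrite("pics/top4.png",s["frame"]); np.savez("pics/top4.npz",**s)
boxes(s,.042,.060,.051,(.3,.75),(-.02,.36))
E
```

```text
t 13.18 tcp mm [ 440.2 -186.9  117.2] yaw x 21.7 toolz [ 4.7e-03 -1.0e-04 -1.0e+00] F [-0.1  0.5  0.2] w 0.997 q7 0.24
px [195. 205.] n 947 rect c 554.0 84.1 size 100.1 49.9 ang 100.6 mean [553.8  84.2] zmed 49.7 strip 555.5 83.9 99 18 100.5 pca 100.9 mean [555.5  84.2]
px [149. 213.] n 968 rect c 534.2 187.5 size 100.8 49.9 ang 100.9 mean [534.1 187.6] zmed 49.4 strip 535.7 187.4 100 18 100.8 pca 100.7 mean [535.7 187.6]
px [ 76. 228.] n 169 rect c 499.3 349.0 size 110.3 8.4 ang 10.8 mean [496.8 348.4] zmed 48.8 strip 499.3 349.0 110 8 10.8 pca 10.3 mean [496.8 348.4]
px [102. 221.] n 980 rect c 514.5 291.1 size 101.2 49.9 ang 100.9 mean [514.4 291.1] zmed 49.4 strip 515.8 291.6 100 18 100.9 pca 101.0 mean [515.8 291.7]
```

Now it reads 105.3 mm and is in line, and laid_a and laid_b haven't moved. Picking the second carton.

```bash

python3 -m handwheel '[{"ax":0,"ay":0.25,"tz":-2,"grip":-1,"tx":0,"ty":-0.3,"az":0.2},{"ax":0,"ay":0,"tz":-2,"grip":-1,"tx":0,"ty":0,"az":0},{"ax":0,"ay":0,"tz":-2,"grip":-1,"tx":0,"ty":0,"az":0},{"ax":0,"ay":0,"tz":0,"grip":-1,"tx":0,"ty":0,"az":0}]' >/dev/null; python3 st.py

```

```text
t 13.72 tcp mm [ 444.7 -184.    56.6] yaw x 22.35 toolz [ 0.0053  0.0016 -1.    ] F [0.2 0.  0.2] w 1.005 q7 0.15
```

```bash

python3 -m handwheel '[{"ax":-0.1,"ay":0.3,"tz":-2,"grip":-1,"tx":-0.45,"ty":-0.6,"az":-0.4},{"ax":0,"ay":0,"tz":-1,"grip":-1,"tx":0,"ty":0,"az":0},{"ax":0,"ay":0,"tz":0,"grip":-1,"tx":0,"ty":0,"az":0}]' >/dev/null; python3 st.py

```

```text
t 14.1 tcp mm [ 442.8 -187.7   27.7] yaw x 22.17 toolz [ 3.1e-03 -1.0e-04 -1.0e+00] F [-0.5 -0.1  0.1] w 1.003 q7 0.12
```

```bash

python3 -m handwheel '[{"ax":0,"ay":0.2,"tz":-1,"grip":-1,"tx":-0.2,"ty":-0.2,"az":-0.2},{"ax":0,"ay":0,"tz":0,"grip":-1,"tx":0,"ty":0,"az":0}]' >/dev/null; python3 st.py

```

```text
t 14.35 tcp mm [ 441.5 -189.6   18.1] yaw x 21.98 toolz [ 1.1e-03 -4.0e-04 -1.0e+00] F [0.5 1.6 0.9] w 0.999 q7 0.11
```

```bash

python3 -m handwheel '[{"ax":0,"ay":0,"tz":0,"grip":0.6,"tx":-0.05,"ty":0,"az":0},{"ax":0,"ay":0,"tz":0,"grip":0.6,"tx":0,"ty":0,"az":0},{"ax":0,"ay":0,"tz":0,"grip":0.6,"tx":0,"ty":0,"az":0},{"ax":0,"ay":0,"tz":0,"grip":0.6,"tx":0,"ty":0,"az":0},{"ax":0,"ay":0,"tz":0,"grip":0.6,"tx":0,"ty":0,"az":0},{"ax":0,"ay":0,"tz":0,"grip":0.6,"tx":0,"ty":0,"az":0},{"ax":0,"ay":0,"tz":0,"grip":0.6,"tx":0,"ty":0,"az":0}]' >/dev/null; python3 st.py

```

```text
t 15.22 tcp mm [ 441.2 -189.9   18.7] yaw x 21.95 toolz [ 1.9e-03 -7.0e-04 -1.0e+00] F [0.1 0.6 0.4] w 0.538 q7 0.11
```

```bash

python3 -m handwheel '[{"ax":0,"ay":0,"tz":1,"grip":0.6,"tx":0,"ty":0,"az":0},{"ax":0,"ay":0,"tz":4,"grip":0.6,"tx":0,"ty":0,"az":0},{"ax":0,"ay":0,"tz":4,"grip":0.6,"tx":0.5,"ty":2,"az":0},{"ax":0,"ay":0,"tz":2.5,"grip":0.6,"tx":1,"ty":4,"az":-1},{"ax":0,"ay":0,"tz":0,"grip":0.6,"tx":1,"ty":5,"az":-1.5},{"ax":0,"ay":0,"tz":0,"grip":0.6,"tx":1,"ty":5,"az":-1.5},{"ax":0,"ay":0,"tz":0,"grip":0.6,"tx":1,"ty":5,"az":-1.5},{"ax":0,"ay":0,"tz":0,"grip":0.6,"tx":1,"ty":5,"az":-1.5},{"ax":0,"ay":0,"tz":0,"grip":0.6,"tx":1,"ty":5,"az":-1.5},{"ax":0,"ay":0,"tz":0,"grip":0.6,"tx":1,"ty":5,"az":-1.5},{"ax":0,"ay":0,"tz":0,"grip":0.6,"tx":0.5,"ty":2.5,"az":-0.5},{"ax":0,"ay":0,"tz":0,"grip":0.6,"tx":0,"ty":0,"az":0},{"ax":0,"ay":0,"tz":0,"grip":0.6,"tx":0,"ty":0,"az":0}]' >/dev/null; python3 st.py

```

```text
t 16.85 tcp mm [517.3 205.6 143.6] yaw x 10.87 toolz [-6.e-04 -1.e-04 -1.e+00] F [ 0.1 -0.  -3.1] w 0.533 q7 -0.59
```

```bash

python3 -m handwheel '[{"ax":0,"ay":0,"tz":-1,"grip":0.6,"tx":0.5,"ty":2,"az":0},{"ax":0,"ay":0,"tz":-2,"grip":0.6,"tx":0.4,"ty":1.2,"az":0},{"ax":0,"ay":0,"tz":-1,"grip":0.6,"tx":0,"ty":0.3,"az":0},{"ax":0,"ay":0,"tz":0,"grip":0.6,"tx":0,"ty":0,"az":0}]' >/dev/null; python3 st.py

```

```text
t 17.35 tcp mm [526.5 239.6 100.1] yaw x 10.68 toolz [-0.0024 -0.0019 -1.    ] F [ 0.1  0.4 -2.3] w 0.532 q7 -0.66
```

```bash

python3 -m handwheel '[{"ax":0.1,"ay":-0.1,"tz":-1.2,"grip":0.6,"tx":0,"ty":0,"az":0.1},{"ax":0,"ay":0,"tz":-1,"grip":0.6,"tx":0,"ty":0,"az":0},{"ax":0,"ay":0,"tz":0,"grip":0.6,"tx":0,"ty":0,"az":0}]' >/dev/null; python3 st.py

```

```text
t 17.73 tcp mm [526.3 238.6  76.4] yaw x 10.75 toolz [-1.e-03 -9.e-04 -1.e+00] F [-0.  -0.7 -1.7] w 0.536 q7 -0.68
```

```bash
python3 - <<'E'
from plant import imaging
import cv2
s=imaging.snapshot("scene"); cv2.imwrite("pics/scene5z.png",cv2.resize(s["frame"][80:260,250:450],None,fx=3,fy=3,interpolation=cv2.INTER_CUBIC))
E
```

```text
(no output)
```

View pics/scene5z.png

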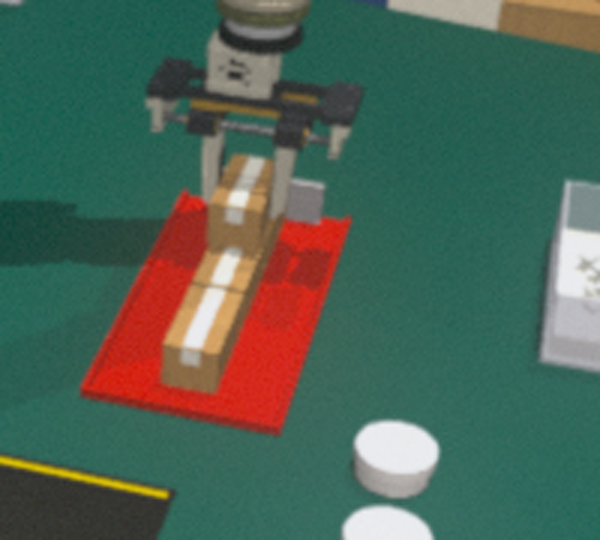

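The zoomed scene view shows the held carton, front face at (235,225), just above the joint and in line with the row. Lowering it gently.

```bash

python3 -m handwheel '[{"ax":0,"ay":0,"tz":-0.6,"grip":0.6,"tx":0,"ty":0.15,"az":0.05},{"ax":0,"ay":0,"tz":-0.2,"grip":0.6,"tx":0,"ty":0,"az":0}]' >/dev/null; python3 st.py

```

```text
t 18.02 tcp mm [527.  240.4  69. ] yaw x 10.77 toolz [ 6.e-04 -0.e+00 -1.e+00] F [-0.4 -0.8 -2.6] w 0.54 q7 -0.69
```

```bash

python3 -m handwheel '[{"ax":0,"ay":0,"tz":-0.15,"grip":0.6,"tx":-0.05,"ty":0,"az":0.05}]' >/dev/null; python3 st.py
python3 -m handwheel '[{"ax":0,"ay":0,"tz":-0.05,"grip":0.6,"tx":0,"ty":0,"az":0}]' >/dev/null; python3 st.py

```

```text
t 18.15 tcp mm [526.6 240.5  67.5] yaw x 10.83 toolz [ 9.e-04  1.e-04 -1.e+00] F [ 0.1  0.4 -2.9] w 0.535 q7 -0.69
t 18.27 tcp mm [526.5 240.5  67. ] yaw x 10.83 toolz [ 9.e-04  1.e-04 -1.e+00] F [-0.4  0.5 -2.7] w 0.536 q7 -0.69
```

```bash

python3 -m handwheel '[{"ax":0,"ay":0,"tz":-0.05,"grip":0.6,"tx":0,"ty":0,"az":0}]' >/dev/null; python3 st.py

```

```text
t 18.4 tcp mm [526.6 240.6  66.8] yaw x 10.84 toolz [ 1.1e-03  1.0e-04 -1.0e+00] F [-2.2 -1.1  5.7] w 0.534 q7 -0.69
```

```bash

python3 -m handwheel '[{"ax":0,"ay":0,"tz":0,"grip":0,"tx":0,"ty":0,"az":0},{"ax":0,"ay":0,"tz":0,"grip":-0.5,"tx":0,"ty":0,"az":0},{"ax":0,"ay":0,"tz":0,"grip":-0.6,"tx":0,"ty":0,"az":0},{"ax":0,"ay":0,"tz":2,"grip":-1,"tx":0,"ty":0,"az":0},{"ax":0,"ay":0,"tz":4,"grip":-1,"tx":0,"ty":0,"az":0},{"ax":0,"ay":0,"tz":2,"grip":-1,"tx":0,"ty":-3,"az":0.5},{"ax":0,"ay":0,"tz":0,"grip":-1,"tx":0,"ty":-5.5,"az":1.3},{"ax":0,"ay":0,"tz":0,"grip":-1,"tx":0,"ty":-5.5,"az":1.3},{"ax":0,"ay":0,"tz":0,"grip":-1,"tx":0,"ty":-5.5,"az":1.3},{"ax":0,"ay":0,"tz":0,"grip":-1,"tx":0,"ty":-5.5,"az":1.3},{"ax":0,"ay":0,"tz":0,"grip":-1,"tx":0,"ty":-5.5,"az":1.3},{"ax":0,"ay":0,"tz":0,"grip":-1,"tx":0,"ty":-5.5,"az":1.3},{"ax":0,"ay":0,"tz":0,"grip":-1,"tx":-0.2,"ty":-5.5,"az":1.3},{"ax":0,"ay":0,"tz":0,"grip":-1,"tx":-0.3,"ty":-5.5,"az":1.3},{"ax":0,"ay":0,"tz":0,"grip":-1,"tx":-0.3,"ty":-4,"az":1.3},{"ax":0,"ay":0,"tz":0,"grip":-1,"tx":-0.2,"ty":-2,"az":0.6},{"ax":0,"ay":0,"tz":0,"grip":-1,"tx":0,"ty":0,"az":0}]' >/dev/null; python3 st.py
python3 - <<'E'
from plant import imaging
from h import *
s=imaging.snapshot("top"); cv2.imwrite("pics/top6.png",s["frame"]); np.savez("pics/top6.npz",**s)
boxes(s,.042,.060,.051,(.3,.75),(-.02,.36))
print("upper");boxes(s,.085,.11,.096,(.3,.75),(-.02,.36))
E
```

```text
t 20.52 tcp mm [ 515.8 -305.3  151.7] yaw x 24.1 toolz [ 0.0093  0.0031 -1.    ] F [0.3 0.6 0.2] w 0.999 q7 0.51
px [195. 205.] n 953 rect c 553.1 84.1 size 100.1 51.7 ang 100.8 mean [553.6  84.3] zmed 49.6 strip 555.4 84.1 99 18 100.5 pca 100.8 mean [555.4  84.3]
px [157. 212.] n 581 rect c 533.4 188.2 size 102.6 51.6 ang 100.4 mean [535.6 168.6] zmed 49.3 strip 540.0 165.2 55 18 101.1 pca 100.6 mean [539.9 165.3]
px [ 76. 227.] n 184 rect c 502.9 349.6 size 117.6 8.6 ang 10.8 mean [498.7 348.6] zmed 48.4 strip 502.9 349.6 118 9 10.8 pca 10.1 mean [498.7 348.6]
px [ 92. 224.] n 453 rect c 513.2 290.7 size 101.4 52.1 ang 100.6 mean [506.4 313.9] zmed 49.5 strip 510.2 321.5 39 17 100.5 pca 100.7 mean [510.1 321.6]
upper
px [120. 212.] n 1060 rect c 523.7 238.9 size 102.0 52.0 ang 100.6 mean [524.2 239.1] zmed 94.3 strip 525.7 240.3 102 28 106.9 pca 101.3 mean [525.8 239.9]
```

View pics/top6.png

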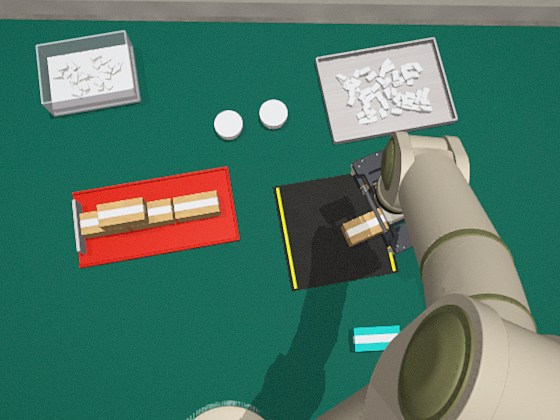

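The top view shows the upper carton astride the a–b joint, at pixel (120,212). It measures (525.7, 239.7) against a target of (525.8, 239.5), and the lower row is unchanged. Picking the last carton.

```bash

python3 -m handwheel '[{"ax":-0.2,"ay":0.5,"tz":-2,"grip":-1,"tx":-0.3,"ty":0.2,"az":0.5},{"ax":0,"ay":0,"tz":-3,"grip":-1,"tx":0,"ty":0,"az":0},{"ax":0,"ay":0,"tz":-3,"grip":-1,"tx":0,"ty":0,"az":0},{"ax":0,"ay":0,"tz":-1,"grip":-1,"tx":0,"ty":0,"az":0},{"ax":0,"ay":0,"tz":0,"grip":-1,"tx":0,"ty":0,"az":0}]' >/dev/null; python3 st.py

```

```text
t 21.2 tcp mm [ 513.6 -293.4   56.7] yaw x 25.31 toolz [-0.0013  0.0026 -1.    ] F [0.4 0.1 0.2] w 1.003 q7 0.41
```

```bash

python3 -m handwheel '[{"ax":-0.15,"ay":-0.1,"tz":-0.5,"grip":-1,"tx":0,"ty":-0.9,"az":-0.7},{"ax":0,"ay":0,"tz":0,"grip":-1,"tx":0,"ty":0,"az":0}]' >/dev/null; python3 st.py

```

```text
t 21.45 tcp mm [ 514.5 -302.9   52.7] yaw x 24.61 toolz [ 0.0021 -0.0011 -1.    ] F [-0.1  0.1 -0.4] w 0.999 q7 0.41
```

```bash

python3 -m handwheel '[{"ax":0,"ay":0.1,"tz":-1.5,"grip":-1,"tx":-0.1,"ty":0,"az":0},{"ax":0,"ay":0,"tz":-1.3,"grip":-1,"tx":0,"ty":0,"az":0},{"ax":0,"ay":0,"tz":-0.7,"grip":-1,"tx":0,"ty":0,"az":0},{"ax":0,"ay":0,"tz":0,"grip":-1,"tx":0,"ty":0,"az":0}]' >/dev/null; python3 st.py

```

```text
t 21.95 tcp mm [ 513.4 -303.4   15.8] yaw x 24.55 toolz [ 0.0011 -0.0016 -1.    ] F [-0.1  0.1  0.3] w 0.996 q7 0.38
```

```bash

python3 -m handwheel '[{"ax":0.1,"ay":0.1,"tz":0.15,"grip":0.6,"tx":0,"ty":0,"az":0},{"ax":0,"ay":0,"tz":0,"grip":0.6,"tx":0,"ty":0,"az":0},{"ax":0,"ay":0,"tz":0,"grip":0.6,"tx":0,"ty":0,"az":0},{"ax":0,"ay":0,"tz":0,"grip":0.6,"tx":0,"ty":0,"az":0},{"ax":0,"ay":0,"tz":0,"grip":0.6,"tx":0,"ty":0,"az":0},{"ax":0,"ay":0,"tz":0,"grip":0.6,"tx":0,"ty":0,"az":0},{"ax":0,"ay":0,"tz":0,"grip":0.6,"tx":0,"ty":0,"az":0}]' >/dev/null; python3 st.py

```

```text
t 22.82 tcp mm [ 514.  -303.6   18.2] yaw x 24.55 toolz [ 6.e-04 -3.e-04 -1.e+00] F [-0.4  0.3 -0.4] w 0.531 q7 0.38
```

```bash

python3 -m handwheel '[{"ax":0,"ay":0,"tz":1,"grip":0.6,"tx":0,"ty":0,"az":0},{"ax":0,"ay":0,"tz":4,"grip":0.6,"tx":0,"ty":0,"az":0},{"ax":0,"ay":0,"tz":4,"grip":0.6,"tx":0.3,"ty":2,"az":-0.5},{"ax":0,"ay":0,"tz":2.5,"grip":0.6,"tx":0.5,"ty":4,"az":-1},{"ax":0,"ay":0,"tz":0,"grip":0.6,"tx":0.5,"ty":5,"az":-2},{"ax":0,"ay":0,"tz":0,"grip":0.6,"tx":0.5,"ty":5,"az":-2},{"ax":0,"ay":0,"tz":0,"grip":0.6,"tx":0.4,"ty":5,"az":-2},{"ax":0,"ay":0,"tz":0,"grip":0.6,"tx":0.4,"ty":5,"az":-2},{"ax":0,"ay":0,"tz":0,"grip":0.6,"tx":0.4,"ty":5,"az":-2},{"ax":0,"ay":0,"tz":0,"grip":0.6,"tx":0.4,"ty":5,"az":-1.5},{"ax":0,"ay":0,"tz":0,"grip":0.6,"tx":0.2,"ty":2,"az":-0.5},{"ax":0,"ay":0,"tz":0,"grip":0.6,"tx":0,"ty":0,"az":0},{"ax":0,"ay":0,"tz":0,"grip":0.6,"tx":0,"ty":0,"az":0}]' >/dev/null; python3 st.py

```

```text
t 24.45 tcp mm [547.   87.  142.8] yaw x 10.46 toolz [ 2.6e-03  7.0e-04 -1.0e+00] F [ 0.1 -0.9 -2.2] w 0.536 q7 -0.38
```

```bash

python3 -m handwheel '[{"ax":0,"ay":0.15,"tz":0,"grip":0.6,"tx":0,"ty":2.5,"az":0.3},{"ax":0,"ay":0,"tz":-1,"grip":0.6,"tx":0,"ty":1.3,"az":0},{"ax":0,"ay":0,"tz":-1,"grip":0.6,"tx":0,"ty":0,"az":0},{"ax":0,"ay":0,"tz":0,"grip":0.6,"tx":0,"ty":0,"az":0}]' >/dev/null; python3 st.py

```

```text
t 24.95 tcp mm [546.7 119.  121.1] yaw x 10.35 toolz [-0.0016 -0.0027 -1.    ] F [ 0.2  0.5 -2. ] w 0.536 q7 -0.45
```

```bash

python3 -m handwheel '[{"ax":0.15,"ay":-0.1,"tz":-1,"grip":0.6,"tx":0,"ty":1,"az":0.4},{"ax":0,"ay":0,"tz":-1,"grip":0.6,"tx":0,"ty":0.2,"az":0},{"ax":0,"ay":0,"tz":-1,"grip":0.6,"tx":0,"ty":0,"az":0},{"ax":0,"ay":0,"tz":0,"grip":0.6,"tx":0,"ty":0,"az":0}]' >/dev/null; python3 st.py

```

```text
t 25.45 tcp mm [546.5 130.2  88.3] yaw x 10.69 toolz [-9.e-04 -8.e-04 -1.e+00] F [ 0.5 -0.4 -2.5] w 0.535 q7 -0.49
```

```bash

python3 -m handwheel '[{"ax":0.05,"ay":-0.05,"tz":-0.7,"grip":0.6,"tx":0,"ty":0.4,"az":0.15},{"ax":0,"ay":0,"tz":-0.7,"grip":0.6,"tx":0,"ty":0.2,"az":0},{"ax":0,"ay":0,"tz":0,"grip":0.6,"tx":0,"ty":0,"az":0}]' >/dev/null; python3 st.py

```

```text
t 25.82 tcp mm [546.7 136.7  73.5] yaw x 10.85 toolz [ 5.e-04  3.e-04 -1.e+00] F [-0.1  1.4 -1.9] w 0.534 q7 -0.51
```

```bash

python3 -m handwheel '[{"ax":0,"ay":0,"tz":-0.4,"grip":0.6,"tx":0,"ty":0,"az":0},{"ax":0,"ay":0,"tz":-0.15,"grip":0.6,"tx":0,"ty":0,"az":0}]' >/dev/null; python3 st.py
python3 -m handwheel '[{"ax":0,"ay":0,"tz":-0.08,"grip":0.6,"tx":0,"ty":0,"az":0}]' >/dev/null; python3 st.py

```

```text
t 26.07 tcp mm [546.9 136.7  68. ] yaw x 10.85 toolz [ 1.e-03  4.e-04 -1.e+00] F [ 0.1 -0.6 -1.9] w 0.536 q7 -0.51
t 26.2 tcp mm [547.  136.7  67.1] yaw x 10.84 toolz [ 1.1e-03  4.0e-04 -1.0e+00] F [-1.2 -0.8 -1. ] w 0.536 q7 -0.52
```

```bash

python3 -m handwheel '[{"ax":0,"ay":0,"tz":-0.04,"grip":0.6,"tx":-0.04,"ty":0,"az":0}]' >/dev/null; python3 st.py
python3 -m handwheel '[{"ax":0,"ay":0,"tz":-0.05,"grip":0.6,"tx":0,"ty":0,"az":0}]' >/dev/null; python3 st.py

```

```text
t 26.32 tcp mm [546.7 136.6  66.8] yaw x 10.83 toolz [ 1.3e-03  4.0e-04 -1.0e+00] F [ 0.4 -0.6 -2.2] w 0.539 q7 -0.52
t 26.45 tcp mm [546.7 136.6  66.3] yaw x 10.83 toolz [ 1.4e-03  4.0e-04 -1.0e+00] F [ 0.1 -0.1 -2.2] w 0.534 q7 -0.52
```

```bash

python3 -m handwheel '[{"ax":0,"ay":0,"tz":-0.05,"grip":0.6,"tx":0,"ty":0,"az":0}]' >/dev/null; python3 st.py

```

```text
t 26.57 tcp mm [546.7 136.6  66.2] yaw x 10.83 toolz [ 1.6e-03  3.0e-04 -1.0e+00] F [-1.4  0.   6.8] w 0.534 q7 -0.52
```

Contact at 6.8 N. Releasing and retreating clear of the view.

```bash

python3 -m handwheel '[{"ax":0,"ay":0,"tz":0,"grip":0,"tx":0,"ty":0,"az":0},{"ax":0,"ay":0,"tz":0,"grip":-0.5,"tx":0,"ty":0,"az":0},{"ax":0,"ay":0,"tz":0,"grip":-0.6,"tx":0,"ty":0,"az":0},{"ax":0,"ay":0,"tz":2,"grip":-1,"tx":0,"ty":0,"az":0},{"ax":0,"ay":0,"tz":4,"grip":-1,"tx":0,"ty":0,"az":0},{"ax":0,"ay":0,"tz":4,"grip":-1,"tx":0,"ty":-3,"az":0},{"ax":0,"ay":0,"tz":0,"grip":-1,"tx":0,"ty":-5.5,"az":0},{"ax":0,"ay":0,"tz":0,"grip":-1,"tx":0,"ty":-5.5,"az":0},{"ax":0,"ay":0,"tz":0,"grip":-1,"tx":0,"ty":-5.5,"az":0},{"ax":0,"ay":0,"tz":0,"grip":-1,"tx":0,"ty":-5.5,"az":0},{"ax":0,"ay":0,"tz":0,"grip":-1,"tx":0,"ty":-5.5,"az":0},{"ax":0,"ay":0,"tz":0,"grip":-1,"tx":0,"ty":-4,"az":0},{"ax":0,"ay":0,"tz":0,"grip":-1,"tx":0,"ty":0,"az":0},{"ax":0,"ay":0,"tz":0,"grip":-1,"tx":0,"ty":0,"az":0}]' >/dev/null; python3 st.py
python3 - <<'E'
from plant import imaging
from h import *
s=imaging.snapshot("top"); cv2.imwrite("pics/top7z.png",cv2.resize(s["frame"][90:290,50:310],None,fx=3,fy=3,interpolation=cv2.INTER_CUBIC))
boxes(s,.042,.060,.051,(.3,.75),(-.02,.36))
print("upper");boxes(s,.085,.11,.096,(.3,.75),(-.02,.36))
hsv=cv2.cvtColor(s["frame"],cv2.COLOR_BGR2HSV);P=world(s); pm=(hsv[...,1]<50)&(hsv[...,2]>150)&(P[...,2]>.02)&(P[...,2]<.04)
l,c=cv2.connectedComponentsWithStats(pm.astype(np.uint8))[1:3]
for i in range(1,len(c)):
    if 400<c[i,4]<800: print("pot?",np.round(P[l==i].mean(0),3))
s=imaging.snapshot("scene"); cv2.imwrite("pics/scene7z.png",cv2.resize(s["frame"][80:280,250:450],None,fx=3,fy=3,interpolation=cv2.INTER_CUBIC))
E
```

```text
t 28.32 tcp mm [ 546.6 -217.7  170.7] yaw x 10.98 toolz [ 0.0074  0.0011 -1.    ] F [0.4 0.7 0.2] w 1.002 q7 0.2
px [204. 204.] n 551 rect c 553.5 82.9 size 98.7 51.3 ang 102.4 mean [555.8  64.9] zmed 49.8 strip 559.8 61.5 54 17 100.5 pca 100.8 mean [559.8  61.6]
px [ 76. 227.] n 175 rect c 502.9 349.7 size 117.6 8.4 ang 10.9 mean [498.4 348.7] zmed 49.0 strip 502.9 349.7 118 8 10.9 pca 10.1 mean [498.4 348.7]
px [ 89. 223.] n 403 rect c 510.2 313.0 size 56.5 49.8 ang 100.6 mean [507.8 319.5] zmed 49.2 strip 510.1 321.5 39 17 100.5 pca 101.4 mean [510.  321.3]
upper
px [168. 204.] n 1032 rect c 543.7 135.9 size 100.9 52.1 ang 101.2 mean [544.6 136. ] zmed 94.4 strip 546.3 136.0 100 18 101.0 pca 101.0 mean [546.3 136.2]
px [120. 212.] n 1049 rect c 523.7 239.2 size 101.5 51.9 ang 101.1 mean [524.4 239.4] zmed 94.3 strip 526.4 240.2 101 25 106.3 pca 101.3 mean [525.9 240.2]
pot? [ 0.787 -0.088  0.028]
pot? [0.758 0.019 0.028]
```

View pics/top7z.png

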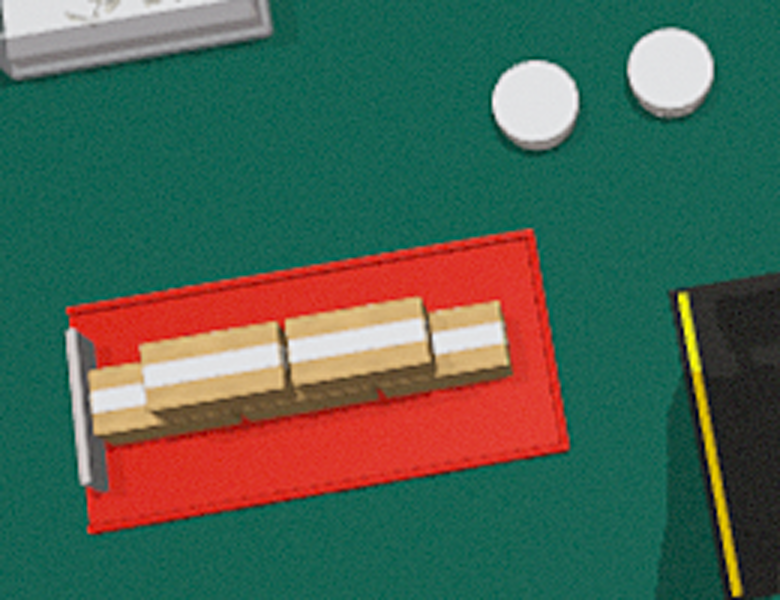

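View pics/scene7z.png

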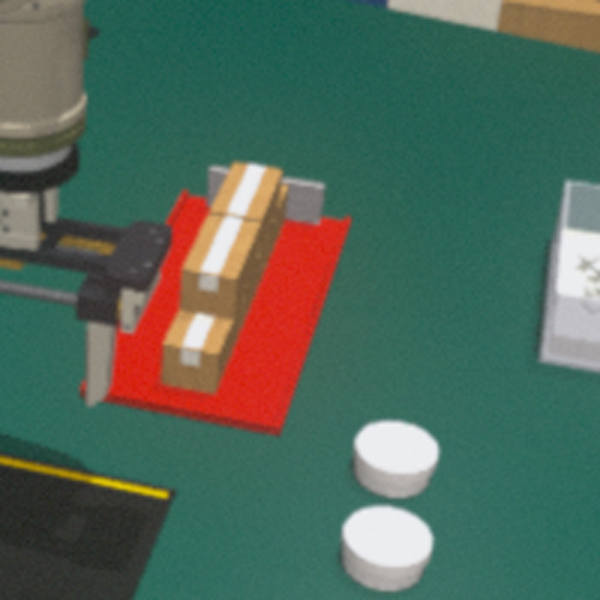

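Both views show the finished brick bond: upper cartons at (212,365) and (357,345) in the zoomed top view, a small gap between them, and both pots unmoved. Handing in.

```bash
python3 -c "
from plant import r
print(r.job_done())"
```

```text
the job is handed in; nothing more can be done
None
```

The stack is finished and handed in at about 28 s of the 72 s limit, with all three cartons laid the right way up in brick bond.

**Bottom row:** I laid the third carton first. It came out about 3 mm too far from laid_b, so I regripped it and moved it closer. The centre spacing now reads 105.3 mm against 106, within 0.2 mm of the row line.

**Top row:** The two upper cartons are within about 1 mm of the joint midpoints in the top camera. They line up with the row to within half a degree.

**Left in place:** laid_a and laid_b read the same before and after I laid the bottom carton, to within camera noise. They are now partly covered, so the final picture could not measure laid_b. Both pots read the same positions as at the start. The arm was well clear when I handed in.

**Checks that were off:**
- The first set-down of the bottom carton briefly pressed it onto the tray at about 44 N. That was through the held carton, and I eased off before releasing. The three later set-downs touched at about 6–7 N.
- One automatic fit of the white strip on the upper carton by the fence came out skewed (106° instead of about 101°). The full outline of that carton gave 101.1°, which agrees with the picture.

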